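Set the stock tags on the offcut board

ROBOT

A 6-joint arm with a two-finger parallel gripper is mounted at the origin on the work surface. World frame = base frame: x ahead of the robot, y to its left, z up, the work surface at z = 0. Lengths are in mm, angles in rad, forces in N, time in s.
With the tool pointing down it reaches from about 150 to 775 mm from the base axis. Payload 6.1 kg.
Tool frame: the origin (TCP) lies midway between the tips of the shut fingers; the grasp point (between the pads) lies 19 mm behind it; z points along the fingers, y is the line along which they close (so a half turn about z gives the same grasp; the last joint's range is limited). The gripper opens to 85 mm and grips with 20 to 120 N. Pads are 22 mm wide; open, the fingers measure 114 mm over their backs; the gripper's body (76 mm by 85 mm) begins 54 mm behind the grasp point. The pads swing forward as they close: fully open they stand 13 mm farther back than shut.
Start: joints at [-1.342, 0.126, -0.04, 1.405, 0, 1.571], TCP at [119.069, -511.303, 231.295] pointing down, gripper open.
Joint ranges: [-2.72, 2.72], [-0.95, 1.95], [-1.27, 1.35], [-1.78, 2.02], [-1.46, 1.47], [-3.14, 3.14]. Speed limits (rad/s): [2.39, 2.39, 3.01, 3.14, 3.14, 3.14].

INTERFACE

Orientations are given as a rotation vector (axis times angle).
In Python, from rig import status, imaging, robot, models gives the robot as it stands.
- The arm moves only by the tool carry_out, never from a script. Its argument "targets" is text: rows parted by semicolons, each of 7 numbers parted by spaces: the finger opening in mm, from 0 to 85.4, then the shift along the tool's x, y, z in units of 25 mm (1.0 is 25 mm), then the turn, a rotation vector about the tool's x, y, z in units of 5 degrees (1.0 is 5 degrees). A call has 1 to 20 rows; each row is the pose to reach, as a shift and turn from the pose commanded when the call began, along the tool's axes at that moment; what a row does not reach only later rows make up. A row lasts 1/10 s, in which the tool goes at most 50 mm and 8.59 degrees, less where a joint would pass 70% of its speed; a pose out of reach is approached as far as the arm can. A call with a gripper value outside its range is refused whole. The fingers move at their own pace and stop on an object; "squeeze" is the grip in N (left out, the last holds). Time passes only in rows, so rows that repeat a pose let the fingers close. It gives the time, the measured TCP pose, the force, the opening and the grip force at its end, in the units of the state.
- status.get_obs(): the state, without advancing time (a new reading comes with each control period).
- imaging.capture(name): name is "scene" or "side" or "wrist"; returns the picture (480x640x3 uint8, red, green, blue); there is no depth.
- imaging.get_calibration(name): a dict with "fx", "fy", "cx", "cy" (pixels), "T" (4x4, takes a point from camera to world coordinates); the wrist camera has in their place "hand_eye" (4x4, takes a point from camera to tool coordinates, whose origin is the TCP and whose axes are the flange's). Camera axes: x right, y up, looking along -z (the intrinsics and any distortion apply to the point x, -y, -z); pixel columns grow to the right and rows downward; lengths in mm; the calibration is good to about 2 mm. A picture is of the moment at which its call begins: read the wrist's pose just before it. get_calibration takes no time and is no camera call.
- robot.sign_off(): hands the job in; it is judged then, once.
Trained networks look in the newest picture that a camera, given by its name, has taken for a name from the list of things; names that differ only in an ending like _2 or _b are one class to them, and where a whole thing is asked for, a point or a joint stands for the part that bears it (a point fixed in the world has none). Each returns a list of dicts, best first, with "p" (0 to 1); they miss things now and then, are a little off and sometimes report something else, mostly with a low value. They report only what shows in the picture. A call takes as long as a camera call. They do not tell look-alikes from the thing itself.
- models.spot_in(camera, query): "extent" ([left, top, right, bottom] in pixels, round what is visible of it).
The state is a dict: "time_s": time; "joint_pos": joint angles; "dq": joint speeds; "joint_torque": joint torques, N m; "tcp_pos": TCP position; "tcp_rot": TCP orientation; "wrist_force": force on the tool from outside, world axes, zero at the start; "ft_torque": the same for the moment, N m; "opening": finger opening in mm; "grip_force": force on a finger pad.
Only numpy, scipy, OpenCV 4.12 (cv2) and the standard library are available. Lean on these libraries where they do the work, as an engineer would, in place of code of your own. Each camera call takes 0.05 s, during which the arm holds its last target. There are 200 camera calls.

TASK

Each of the four offcut bins has a hinged aluminium tag in front of it: with a fingertip, push tags over so that only the full bins show the round disc (tag leaning back towards its bin), while the empty bins show the straight bar (tag leaning to the front, away from the bin). Only push the tags: do not shift, lift or tip the bins, the jar, the bottle or the file, and leave the tags lying at rest against their stops.

Things in the scene. Friction and masses are not known exactly. Their poses are not given: they have to be found in the camera images.
- full_bin_1: yellow plastic stock bin, 100 mm deep (its x) by 76 mm wide (its y) by 50 mm high, standing loose on the board; origin at the centre of its underside, x axis pointing away from its tag. This one is FULL: heaped with aluminium and steel offcuts, the heap's top 60 mm above the bin's underside.
- full_bin_2: yellow plastic stock bin, 100 mm deep (its x) by 76 mm wide (its y) by 50 mm high, standing loose on the board; origin at the centre of its underside, x axis pointing away from its tag. This one is FULL: heaped with aluminium and steel offcuts, the heap's top 60 mm above the bin's underside.
- empty_bin_1: yellow plastic stock bin, 100 mm deep (its x) by 76 mm wide (its y) by 50 mm high, standing loose on the board; origin at the centre of its underside, x axis pointing away from its tag. This one is EMPTY: its bare floor shows.
- empty_bin_2: yellow plastic stock bin, 100 mm deep (its x) by 76 mm wide (its y) by 50 mm high, standing loose on the board; origin at the centre of its underside, x axis pointing away from its tag. This one is EMPTY: its bare floor shows.
- tag_1_hinge (a point): middle of the tag's hinge pin, 65 mm above the bench. y axis along the pin; x axis level, towards the tag's own bin (straight behind it: near wall 95 mm, centre 145 mm along +x). Fixed grey bracket, 56 mm wide (y), 46 mm long (x), cheeks end 10 mm above the pin. Tags stand in a row, 95 mm apart.
- tag_1 (a joint): lean, rad: 0 upright, + towards its bin (disc side up), - to the front (bar side up); stops at +-0.9. Bare aluminium plate, 46 mm wide, 3 mm thick, rising 60 mm from the pin, one dark raised disc or bar on each side. Turns freely (30 g, under 1 N moves it) and falls to the stop it leans to: pushed a little past upright it drops over by itself.
- tag_2_hinge (a point): middle of the tag's hinge pin, 65 mm above the bench. y axis along the pin; x axis level, towards the tag's own bin (straight behind it: near wall 95 mm, centre 145 mm along +x). Fixed grey bracket, 56 mm wide (y), 46 mm long (x), cheeks end 10 mm above the pin. Tags stand in a row, 95 mm apart.
- tag_2 (a joint): lean, rad: 0 upright, + towards its bin (disc side up), - to the front (bar side up); stops at +-0.9. Bare aluminium plate, 46 mm wide, 3 mm thick, rising 60 mm from the pin, one dark raised disc or bar on each side. Turns freely (30 g, under 1 N moves it) and falls to the stop it leans to: pushed a little past upright it drops over by itself.
- tag_3_hinge (a point): middle of the tag's hinge pin, 65 mm above the bench. y axis along the pin; x axis level, towards the tag's own bin (straight behind it: near wall 95 mm, centre 145 mm along +x). Fixed grey bracket, 56 mm wide (y), 46 mm long (x), cheeks end 10 mm above the pin. Tags stand in a row, 95 mm apart.
- tag_3 (a joint): lean, rad: 0 upright, + towards its bin (disc side up), - to the front (bar side up); stops at +-0.9. Bare aluminium plate, 46 mm wide, 3 mm thick, rising 60 mm from the pin, one dark raised disc or bar on each side. Turns freely (30 g, under 1 N moves it) and falls to the stop it leans to: pushed a little past upright it drops over by itself.
- tag_4_hinge (a point): middle of the tag's hinge pin, 65 mm above the bench. y axis along the pin; x axis level, towards the tag's own bin (straight behind it: near wall 95 mm, centre 145 mm along +x). Fixed grey bracket, 56 mm wide (y), 46 mm long (x), cheeks end 10 mm above the pin. Tags stand in a row, 95 mm apart.
- tag_4 (a joint): lean, rad: 0 upright, + towards its bin (disc side up), - to the front (bar side up); stops at +-0.9. Bare aluminium plate, 46 mm wide, 3 mm thick, rising 60 mm from the pin, one dark raised disc or bar on each side. Turns freely (30 g, under 1 N moves it) and falls to the stop it leans to: pushed a little past upright it drops over by itself.
- board: blue board, 10 mm thick, lying fixed on the bench: it runs from 55 mm before to 215 mm behind its origin in x, and from -200 to +270 mm in y; origin on the bench, under the middle of the row of four tags (hinges at x = 0, y = -142.5, -47.5, 47.5 and 142.5 mm); x axis points from the tags to the bins
- jar: loose small jar, 42 mm across, 68 mm high, standing upright on the board's +y end, beside the last tag and bin; origin at the centre of its underside. To be left alone
- bottle: loose plastic bottle with a blue cap, 64 mm across, 190 mm high, upright on the bench to the left; origin at the centre of its underside. To be left alone
- file: loose flat file lying along its x axis on the bench to the right, handle (28 mm thick) reaching from 180 to 70 mm behind the origin, 24 mm wide blade to 160 mm ahead; origin on the bench under it. To be left alone
There are look-alikes about, which are no part of the job. What is shaped like the full_bin_1 but orange or red is not meant. Leave any green or orange look-alike of the empty_bin_2 alone.

How it is judged:
By the outcome, as a careful person would: the job done as asked, in the order asked, and still so for the second after the job is handed in, with the robot touching nothing.
It also fails if it takes over 34 s, if anything falls off the work surface, if the arm or the gripper's body presses on something with over 40 N, if the wrist force passes 120 N, or if a joint passes its speed limit or range.

## Working session

There is one attempt and no reset: what is moved stays moved. The work goes in short steps, Python scripts to look and compute and a tool call to move; the robot and the scene stay as the last step left them, time stands still between calls to the robot, and variables do not carry over. Pictures are saved under pics/ and viewed, at most 10 in all, crops included, and the job is handed in when it is done.

Besides the shell and the picture viewer there is one more tool, called after "Request:" in YAML: its name, and indented under it one key for each argument. carry_out: Moves the arm, as the interface text tells. Its arguments: {"type":"object","properties":{"targets":{"type":"string"},"squeeze":{"type":"number"}},"required":["targets"]}

```bash
mkdir -p pics; python3 - <<'E'
from rig import status, imaging, models
import cv2,numpy as np
for n in("scene","side"):
    im=imaging.capture(n); cv2.imwrite(f"pics/{n}0.png",im[:,:,::-1])
    c=imaging.get_calibration(n); print(n,{k:np.round(v,3).tolist() for k,v in c.items()})
    for q in("tag_1","full_bin_1","empty_bin_1"):
        print(q,[(np.round(d["extent"]).tolist(),round(d["p"],2)) for d in models.spot_in(n,q)])
print(status.get_obs())
E
```

```text
scene {'fx': 516.074, 'fy': 516.074, 'cx': 315.655, 'cy': 232.932, 'T': [[-0.14, -0.787, 0.601, 1321.548], [0.99, -0.101, 0.099, 107.404], [-0.017, 0.609, 0.793, 1030.801], [0.0, 0.0, 0.0, 1.0]]}
tag_1 [([336.0, 211.0, 364.0, 240.0], 0.56), ([297.0, 230.0, 320.0, 239.0], 0.51), ([255.0, 222.0, 279.0, 236.0], 0.48), ([254.0, 219.0, 286.0, 249.0], 0.19)]
full_bin_1 [([234.0, 157.0, 283.0, 203.0], 0.87), ([191.0, 256.0, 238.0, 306.0], 0.83), ([75.0, 222.0, 130.0, 271.0], 0.7), ([274.0, 263.0, 317.0, 317.0], 0.6)]
empty_bin_1 [([341.0, 172.0, 386.0, 219.0], 0.98), ([321.0, 271.0, 359.0, 322.0], 0.76), ([462.0, 288.0, 522.0, 344.0], 0.69), ([298.0, 226.0, 317.0, 241.0], 0.59), ([234.0, 257.0, 276.0, 315.0], 0.55)]
side {'fx': 464.069, 'fy': 464.069, 'cx': 321.321, 'cy': 242.587, 'T': [[0.996, 0.049, -0.079, 521.201], [-0.09, 0.708, -0.701, -890.972], [0.021, 0.705, 0.709, 935.629], [0.0, 0.0, 0.0, 1.0]]}
tag_1 [([310.0, 226.0, 330.0, 251.0], 0.74), ([295.0, 283.0, 319.0, 307.0], 0.71), ([314.0, 256.0, 334.0, 276.0], 0.63), ([291.0, 204.0, 312.0, 223.0], 0.48)]
full_bin_1 [([354.0, 287.0, 
[... 226 characters left out ...]
'time_s': 0.4, 'joint_pos': array([-1.34196892e+00,  1.25885086e-01, -3.97135635e-02,  1.40541056e+00,
       -1.70092389e-05,  1.57078456e+00]), 'dq': array([-0.00053302, -0.00055138,  0.00079193,  0.0002192 ,  0.00092574,
        0.00035896]), 'joint_torque': array([-3.53308378e-04, -4.35192990e+01,  3.52690101e+01,  4.26301282e-03,
       -1.67999056e-04, -2.83339944e-06]), 'tcp_pos': array([ 119.06951922, -511.25458926,  231.19781339]), 'tcp_rot': array([-3.12084229e+00, -3.58651983e-01,  6.47126613e-05]), 'wrist_force': array([-4.15981011e-04,  1.54862678e-03, -8.50311983e-01]), 'ft_torque': array([-0.01080005, -0.02980306, -0.04260518]), 'grip_force': 0.0, 'opening': 85.18813818122996}
```

View pics/scene0.png

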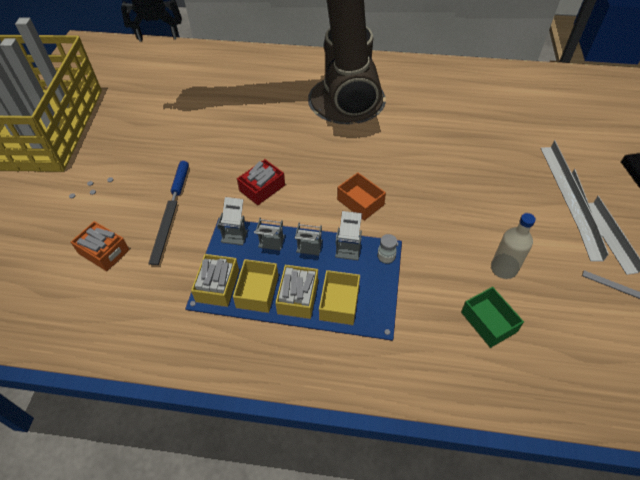

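View pics/side0.png

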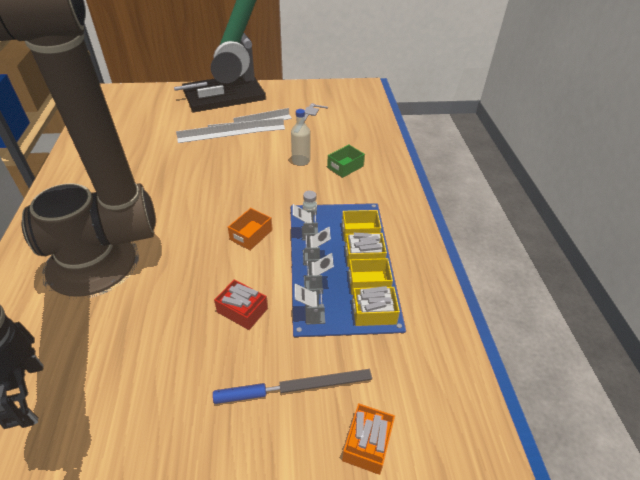

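Scene picture: the yellow bins on the blue board run, from −y to +y, full (215,280), empty (256,286), full (297,290), empty (340,297). The red (261,180), orange (361,195 and 100,245) and green (492,316) ones are look-alikes off the board. The tags at (233,220) and (349,232) lean to the front, and those at (269,235) and (308,238) lean to their bins. So the first tag must go back and the second must come forward. I'll measure the board and confirm this in one crop.

```bash
cat > h.py <<'E'
import numpy as np,cv2
from rig import imaging
def cal(n):
    c=imaging.get_calibration(n); K=np.array([[c["fx"],0,c["cx"]],[0,c["fy"],c["cy"]],[0,0,1]]); return K,np.array(c["T"]),c
def proj(n,P):
    K,T,_=cal(n); p=(np.linalg.inv(T)@np.c_[P,np.ones(len(P))].T)[:3]; p=K@(p*np.array([[1],[-1],[-1]])); return (p[:2]/p[2]).T
def ray(n,uv,z):
    K,T,_=cal(n); d=np.linalg.inv(K)@np.c_[uv,np.ones(len(uv))].T; d=(T[:3,:3]@(d*np.array([[1],[-1],[-1]]))).T
    o=T[:3,3]; return o+d*((z-o[2])/d[:,2])[:,None]
E
python3 - <<'E'
from h import *
from scipy.optimize import least_squares
def B2W(p,P): 
    c,s=np.cos(p[2]),np.sin(p[2]); return np.c_[p[0]+c*P[:,0]-s*P[:,1],p[1]+s*P[:,0]+c*P[:,1],P[:,2]]
C=np.array([[-55,-200,10],[215,-200,10],[215,270,10],[-55,270,10.]])
for n in("scene","side"):
    im=cv2.imread(f"pics/{n}0.png"); hsv=cv2.cvtColor(im,cv2.COLOR_BGR2HSV)
    m=cv2.inRange(hsv,(100,120,40),(125,255,255))
    k,l,st,_=cv2.connectedComponentsWithStats(m); ok=[i for i in range(1,k) if 150<st[i,0]+st[i,2]/2<450 and 180<st[i,1]+st[i,3]/2<350]
    i=max(ok,key=lambda i:st[i,4]); h=cv2.convexHull(np.argwhere(l==i)[:,::-1].astype(np.int32))
    q=cv2.approxPolyN(h,4)[0] if hasattr(cv2,'approxPolyN') else None
    W=ray(n,q.reshape(-1,2).astype(float),10); print(n,q.tolist(),W.round().tolist())
    # order corners: match by min over cyc perms
    best=None
    for r in range(4):
        for Q in(W,W[::-1]):
            Q=np.roll(Q,r,0); f=lambda p:(B2W(p,C)-Q)[:,:2].ravel(); s=least_squares(f,[500,-50,0])
            if best is None or s.cost<best.cost: best=s
    print(best.x.round(3),best.cost,best.fun.round(1))
    ov=cv2.resize(im,None,fx=4,fy=4)
    H=[B2W(best.x,np.array([[x,y,65.]]))[0] for x in(0,145) for y in(-142.5,-47.5,47.5,142.5)]
    print(np.round(H[:4]).tolist())
    for u in proj(n,np.array(H)): cv2.circle(ov,tuple((u*4).astype(int)),4,(0,0,255),-1)
    x,y=(185,185) if n=="scene" else (270,190)
    cv2.imwrite(f"pics/{n}c.png",ov[y*4:y*4+600,x*4:x*4+800])
E
```

```text
scene [[392, 340], [185, 309], [219, 218], [401, 241]] [[814.0, 183.0, 10.0], [800.0, -281.0, 10.0], [532.0, -272.0, 10.0], [547.0, 191.0, 10.0]]
[ 5.92241e+02 -7.71670e+01 -3.10000e-02] 18.917832657179492 [-1.5 -3.2  1.1 -2.5  1.3  2.7 -0.9  2.9]
[[588.0, -220.0, 65.0], [591.0, -125.0, 65.0], [594.0, -30.0, 65.0], [597.0, 65.0, 65.0]]
side [[291, 335], [318, 205], [377, 205], [405, 332]] [[526.0, -275.0, 10.0], [629.0, 186.0, 10.0], [810.0, 174.0, 10.0], [795.0, -287.0, 10.0]]
[ 6.06372e+02 -7.64130e+01 -1.11000e-01] 2106.62726003765 [  4.1   6.1   2.8 -11.5  40.3  -6.3 -47.1  11.6]
[[591.0, -218.0, 65.0], [601.0, -124.0, 65.0], [612.0, -29.0, 65.0], [622.0, 65.0, 65.0]]
```

View pics/sidec.png

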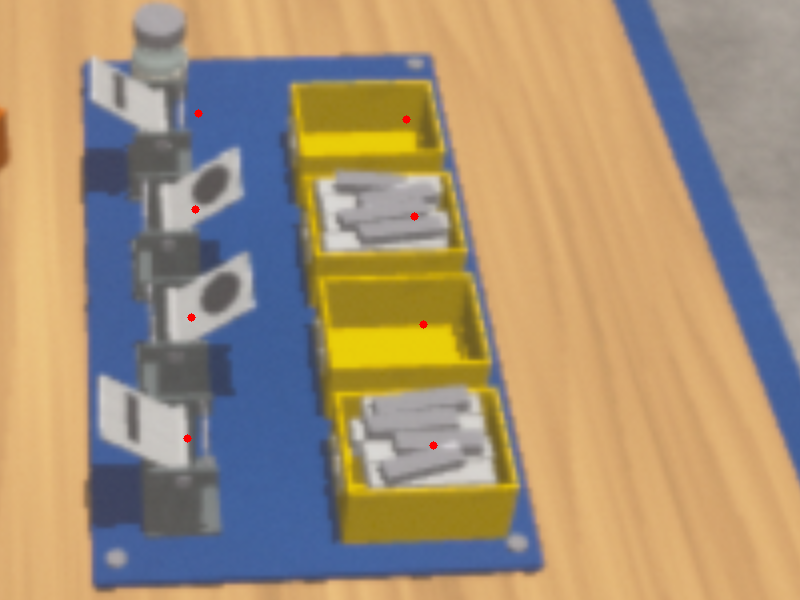

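View pics/scenec.png

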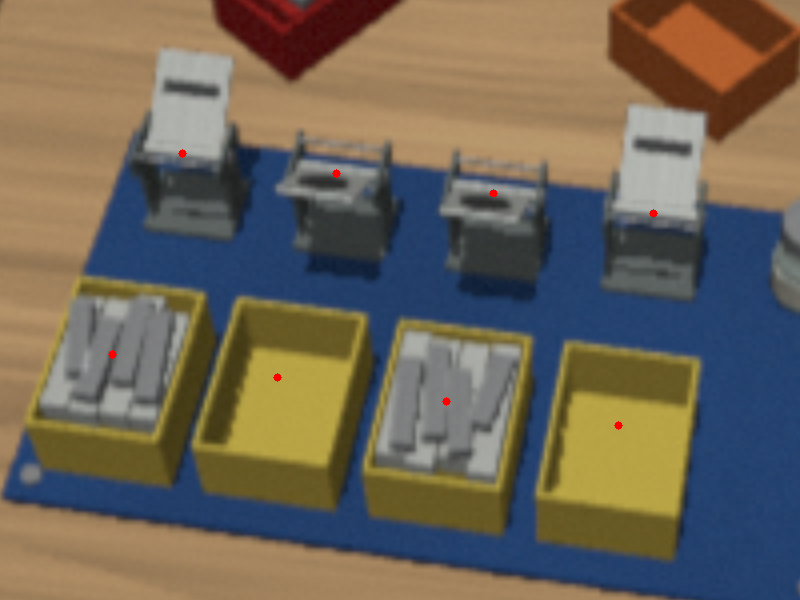

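Crops confirm it: bins in −y→+y order are full, empty, full, empty. Tag 1 (bar up, leaning front) must go back and tag 2 (disc up) must come forward. Tags 3 and 4 are already right. Going to a spot in front of tag 1, with the gripper shut.

Request:
carry_out:
  targets: "0 17.5 -7.84 0 0 0 3;0 17.5 -7.84 0 0 0 3;0 17.5 -7.84 0 0 0 3;0 17.5 -7.84 0 0 0 3;0 17.5 -7.84 0 0 0 3;0 17.5 -7.84 0 0 0 3;0 17.5 -7.84 0 0 0 3;0 17.5 -7.84 0 0 0 3;0 17.5 -7.84 0 0 0 3;0 17.5 -7.84 0 0 0 3;0 17.5 -7.84 0 0 0 3;0 17.5 -7.84 0 0 0 3;0 17.5 -7.84 0 0 0 3;0 17.5 -7.84 0 0 0 3;0 17.5 -7.84 0 0 0 3;0 17.5 -7.84 0 0 0 3"
  squeeze: 20

```text
time_s: 2.0
tcp_pos: [500.2, -221.8, 231.5]
tcp_rot: [3.141, -0.054, 0.0]
wrist_force: [0.1, -0.7, -0.5]
opening: 0.2
grip_force: 0.0
```

Request:
carry_out:
  targets: "0 0 0 1.5 0 0 0;0 0 0 3 0 0 0;0 0 0 4.4 0 0 0;0 0 0 5.7 0 0 0;0 0 0 5.7 0 0 0;0 0 0 5.7 0 0 0"

```text
time_s: 2.6
tcp_pos: [500.4, -221.3, 89.3]
tcp_rot: [-3.141, 0.053, 0.001]
wrist_force: [0.2, -0.4, 0.7]
opening: 0.0
grip_force: 0.0
```

```bash
python3 - <<'E'
from h import *
from rig import status
o=status.get_obs();print(o["tcp_pos"],o["wrist_force"])
im=imaging.capture("side")[:,:,::-1]; b=imaging.capture("scene")[:,:,::-1]
a=cv2.resize(im[190:340,230:430],None,fx=2.8,fy=2.8)[:,:400];b=cv2.resize(b[170:320,170:330],None,fx=2.5,fy=2.5)
h=min(len(a),len(b));cv2.imwrite("pics/l1.png",np.hstack([a[:h],b[:h]]))
E
```

```text
[ 500.40792739 -221.33454426   89.28078255] [ 0.17778944 -0.43340536  0.68579013]
```

View pics/l1.png

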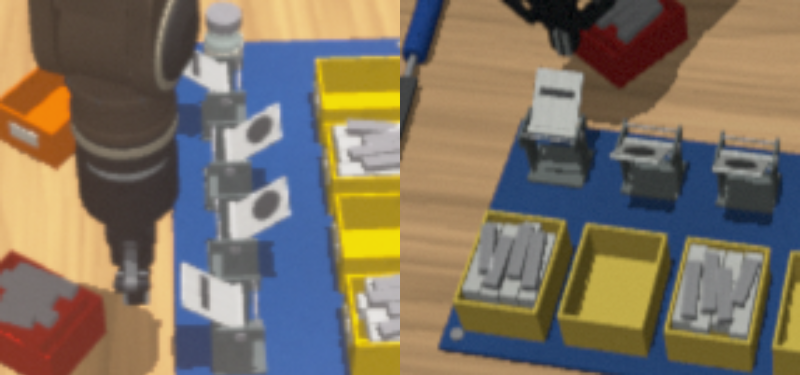

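The left half shows the fingertip at (130,290) in front of the tag 1 plate (215,295). The right half shows it in line with that plate (560,45 against 557,95). Sweeping back along the arc, then away and up.

Request:
carry_out:
  targets: "0 0.6 0 0 0 0 0;0 1.0 0 0 0 0 0;0 1.4 0 -0.25 0 0 0;0 1.8 0 -0.5 0 0 0;0 2.2 0 -0.7 0 0 0;0 2.6 0 -0.8 0 0 0;0 3.0 0 -0.85 0 0 0;0 3.4 0 -0.85 0 0 0;0 3.7 0 -0.85 0 0 0;0 3.7 0 -0.85 0 0 0;0 3.7 0 -0.85 0 0 0;0 2.5 0 -0.85 0 0 0;0 1 0 -1 0 0 0;0 0 0 -2.5 0 0 0;0 0 0 -4 0 0 0;0 0 0 -4 0 0 0"

```text
time_s: 4.3
tcp_pos: [501.6, -222.1, 194.5]
tcp_rot: [3.138, -0.053, 0.012]
wrist_force: [1.2, -0.6, -0.4]
opening: -0.2
grip_force: 0.0
```

```bash
python3 - <<'E'
from h import *
im=imaging.capture("side")[:,:,::-1]; b=imaging.capture("scene")[:,:,::-1]
a=cv2.resize(im[190:340,230:430],None,fx=2.8,fy=2.8)[:,:400];b=cv2.resize(b[170:320,170:330],None,fx=2.5,fy=2.5)
h=min(len(a),len(b));cv2.imwrite("pics/l2.png",np.hstack([a[:h],b[:h]]))
E
```

```text
(no output)
```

View pics/l2.png

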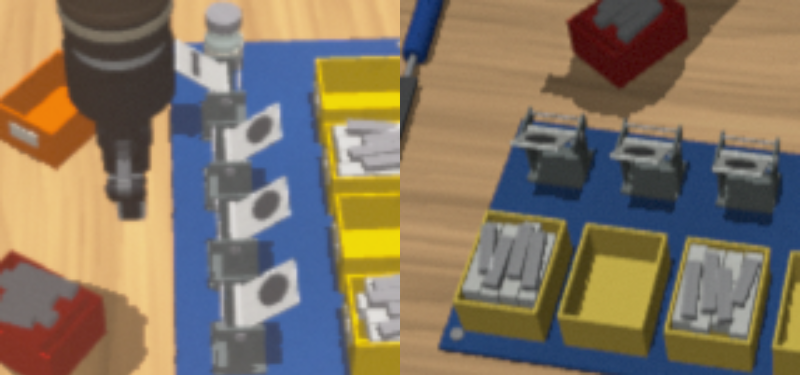

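Tag 1 now shows its disc, lying at (265,292) on the left and (555,140) on the right. Next, behind tag 2, then down between the tag and its bin.

Request:
carry_out:
  targets: "0 1.5 -1 0 0 0 0;0 3 -2 0 0 0 0;0 4.5 -3 0 0 0 0;0 6.15 -3.94 0 0 0 0;0 6.15 -3.94 0 0 0 0;0 6.15 -3.94 0 0 0 0;0 6.15 -3.94 1.2 0 0 0;0 6.15 -3.94 2.4 0 0 0;0 6.15 -3.94 2.4 0 0 0;0 6.15 -3.94 2.4 0 0 0"

```text
time_s: 5.4
tcp_pos: [656.2, -128.4, 128.9]
tcp_rot: [-3.141, 0.053, 0.003]
wrist_force: [0.4, -0.3, 1.2]
opening: 0.1
grip_force: 0.0
```

```bash
python3 - <<'E'
from h import *
im=imaging.capture("side")[:,:,::-1]; b=imaging.capture("scene")[:,:,::-1]
a=cv2.resize(im[190:340,230:430],None,fx=2.8,fy=2.8)[:,:450];b=cv2.resize(b[170:320,190:330],None,fx=2.5,fy=2.5)
h=min(len(a),len(b));cv2.imwrite("pics/l3.png",np.hstack([a[:h],b[:h]]))
E
```

```text
(no output)
```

View pics/l3.png

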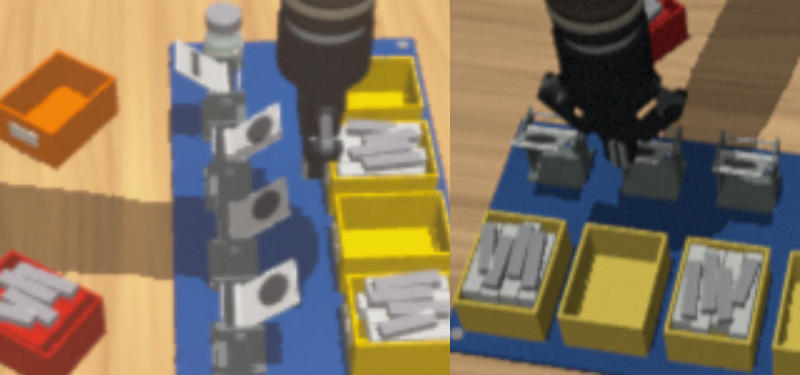

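Fingertip (313,175 left) is behind tag 2 (262,207) and clear of the bins, in the same line by arithmetic. Lowering, sweeping forward, then backing off and up.

Request:
carry_out:
  targets: "0 0 0 0.8 0 0 0;0 0 0 1.6 0 0 0;0 0 0 1.6 0 0 0;0 -0.4 0 1.6 0 0 0;0 -0.8 0 1.35 0 0 0;0 -1.2 0 1.1 0 0 0;0 -1.6 0 0.9 0 0 0;0 -2.0 0 0.8 0 0 0;0 -2.4 0 0.75 0 0 0;0 -2.8 0 0.75 0 0 0;0 -3 0 0.75 0 0 0;0 -3 0 0.75 0 0 0;0 -3 0 0.75 0 0 0;0 -1.8 0 0.7 0 0 0;0 -0.6 0 0.2 0 0 0;0 0 0 -1.5 0 0 0;0 0 0 -3 0 0 0;0 0 0 -4.5 0 0 0;0 0 0 -4.5 0 0 0;0 0 0 -4.5 0 0 0"

```text
time_s: 7.5
tcp_pos: [658.6, -127.9, 241.9]
tcp_rot: [3.141, -0.052, 0.003]
wrist_force: [0.9, -0.1, -0.0]
opening: 0.3
grip_force: 0.0
```

```bash
python3 - <<'E'
from h import *
im=imaging.capture("side")[:,:,::-1]; b=imaging.capture("scene")[:,:,::-1]
a=cv2.resize(im[190:340,230:430],None,fx=2.8,fy=2.8)[:,:450];b=cv2.resize(b[170:320,190:330],None,fx=2.5,fy=2.5)
h=min(len(a),len(b));cv2.imwrite("pics/l4.png",np.hstack([a[:h],b[:h]]))
E
```

```text
(no output)
```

View pics/l4.png

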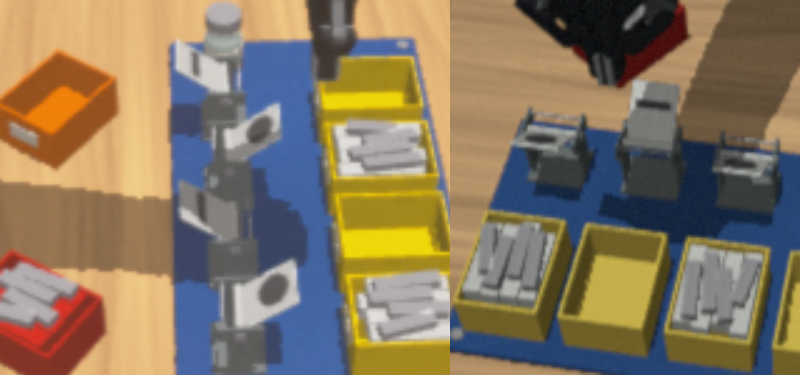

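Tag 2 now leans to the front with its bar up (205,207). Tags 1 and 3 show the disc, tag 4 shows the bar, and the bins and jar have not moved. Handing in.

```bash
python3 -c "
from rig import robot
print(robot.sign_off())"
```

```text
the job is handed in; nothing more can be done
None
```

The job is handed in: I pushed tag 1 back and tag 2 forward, and the last pictures show the disc up at both full bins (tags 1 and 3) and the bar up at both empty ones (tags 2 and 4), with the bins and jar unmoved.

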